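# Return a polished mount to the dry box and ease its sprung lid shut

## Robot

A 6-joint arm with a two-finger parallel gripper is mounted at the origin on a cart in front of the work surface, level with it; the furniture and walls round the work are solid. World frame = base frame: x ahead of the robot, y to its left, z up, the work surface at z = 0. Lengths are in m, angles in degrees, forces in N, time in s.
With the tool pointing down it reaches from about 0.25 to 0.725 m from the base axis. Payload 9.7 kg.
Tool frame: the origin (TCP) lies between the finger pads; the fingertips stand 25 mm ahead of it and the grasp point (between the pads) lies 6 mm ahead of it; z points along the fingers, y is the line along which they close (so a half turn about z gives the same grasp; the last joint's range is limited). The gripper opens to 85 mm and grips with 20 to 120 N. Pads are 22 mm wide; open, the fingers measure 114 mm over their backs; the gripper's body (76 mm by 85 mm) begins 54 mm behind the grasp point. The pads swing forward as they close: fully open they stand 13 mm farther back than shut.
Start: joints at [68.984, 4.979, 10.078, 95.1, 0, 90], TCP at [0.197, 0.513, 0.256] pointing down, gripper open.
Joint ranges: [-179.16, 179.16], [-48.56, 103.87], [-65.8, 70.77], [-126.05, 130.52], [-82.76, 87.17], [-180, 180]. Speed limits (degrees/s): [127.2, 127.2, 147.25, 180, 180, 180].

## Interface

Orientations are given as [roll, pitch, yaw] about the fixed x, y, z axes, in that order (R = Rz(yaw) Ry(pitch) Rx(roll)).
In Python, from workcell import bot, imaging gives the robot as it stands (bot), with the cameras (imaging).
- The arm moves only by the tool advance, called after "Emit:" as name(argument=value, ...), one argument or row to a line, values as JSON. Schema: {"type":"object","properties":{"moves":{"type":"array","items":{"type":"object","properties":{"trans":{"type":"array","items":{"type":"number"},"minItems":3,"maxItems":3},"twist":{"type":"number"},"finger_gap":{"type":"number"}},"additionalProperties":false,"required":["finger_gap"]},"minItems":1,"maxItems":5},"grip_n":{"type":"number"},"only":{"type":"string"},"quiet":{"type":"boolean"},"lines":{"type":"string"}},"required":["moves"],"additionalProperties":false}. moves is a list of rows, 1 to 5 of them, each an object with the fields trans (a list: dx, dy, dz in m), twist (a turn about the tool's z in degrees), finger_gap (the finger opening in m); a field left out counts as zero (the opening has to be given); each row is the pose to reach, as a shift and turn from the pose commanded when the call began, along the tool's axes at that moment; what a row does not reach only later rows make up. A row lasts 1/12 s, in which the tool goes at most 0.0417 m and 7.16 degrees, less where a joint would pass 70% of its speed; a pose out of reach is approached as far as the arm can. The fingers move at their own pace and stop on an object; grip_n is the grip in N (left out, the last holds). Time passes only in rows, so rows that do not move let the fingers close. The tool returns the time, the measured TCP pose, the force, the opening and the grip force at its end. only (a regular expression) keeps the lines of the reply that match it, lines (a string "A,B") keeps lines A to B, and quiet returns only ok. Input that does not fit is refused with a message, and nothing moves.
- bot.get_obs(): the state, without advancing time (a new reading comes with each control period).
- imaging.camera(name): name is "side" or "top" or "wrist"; returns the picture (400x640x3 uint8, blue, green, red); there is no depth.
- imaging.camera_info(name): a dict with "mtx" (3x3 intrinsics, pixels), "extrinsics" (4x4, takes a point from camera to world coordinates). Camera axes: x right, y down, z forward; pixel columns grow to the right and rows downward; lengths in m; the calibration is good to about 2 mm. A picture is of the moment at which its call begins: read the wrist's pose just before it. camera_info takes no time and is no camera call; for the wrist camera it gives the pose at the moment of the call.
- bot.job_done(): hands the job in; it is judged then, once.
The state is a dict: "time": time; "q": joint angles; "qd": joint speeds; "joint_efforts": joint torques, N m; "ee_pos": TCP position; "tcp_rot": TCP orientation; "wrist_force": force on the tool from outside, world axes, zero at the start; "torque": the same for the moment, N m; "opening": finger opening in m; "grasp_force": force on a finger pad.
Only numpy, scipy, OpenCV 4.12 (cv2) and the standard library are available. Lean on these libraries where they do the work, as an engineer would, in place of code of your own. Each camera call takes 0.05 s, during which the arm holds its last target. There are 200 camera calls.

## Task

The green resin mount was left out on the desk: set it down gently, flat, in the empty middle pocket of the white dry box, between the two mounts already there. Then take the lid by its bar, bring it forward over the pull of its springs and ease it down slowly, holding it back until it is fully shut - the hardness tester beside it is measuring, so the lid must not snap shut. Leave the other mounts where they are.

Things in the scene. Friction and masses are not known exactly. Their poses are not given: they have to be found in the camera images.
- green_mount: Green resin specimen mount to put away: upright cylinder, 30 mm diameter, 19 mm high, about 40 g. Origin at the centre of its underside, z up along its axis; its x axis means nothing. It stands on the desk left of the box in any one of three places; a small red and a wide black mount stand in the two others.
- red_mount: Red mount, cylinder 25 mm in diameter, 14 mm high, loose on the desk; leave it. Origin at the centre of its underside.
- wide_mount: Wide black mount, cylinder 40 mm in diameter, 18 mm high, loose on the desk; leave it. Origin at the centre of its underside.
- blue_mount: Blue mount, cylinder 30 mm in diameter, 17 mm high, loose in one outer pocket of the box (left or right); leave it there. Origin at the centre of its underside.
- black_mount: Black mount, cylinder 30 mm in diameter, 15 mm high, loose in the other outer pocket; leave it there. Origin at the centre of its underside.
- dry_box: White dry box, fixed to the desk; place and yaw vary. 125 mm deep (its x), 216 wide (its y), rim 60 above the desk, walls 5. Origin centre of underside, x to the rear hinge, z up. A level tray 32 mm above the desk carries three pockets in a row, centres at x = -15.5, y = -62, 0, +62. The inner front wall is 42 ahead of the row. Struts stand out 14 mm from each side near the hinge.
- pocket_mid (a point): Centre of the empty middle pocket, on the tray 32 mm above the desk; axes as the box (x to the hinge, y along the row). The pocket is a 40 mm square framed by ribs 3 mm wide and 5 mm high. The neighbours' centres are 62 mm to either side, so 32 mm is free between rims. Behind the row lies a flat desiccant cartridge, 5 mm high.
- lid_hinge (a point): Middle of the lid's hinge axis, 62.5 mm behind the box origin, 62 mm above the desk; the axis is this point's y. Box, lid and bar share this y direction. The lid is a clear window in a white frame, 10 mm thick, reaching 121 mm from the hinge; shut, its edge lies 4 mm behind the front wall.
- lid (a joint): Lid angle, rad: 0 fully shut, level on the rim; 1.85 wide open on its stop (the start). Two spring struts pass dead centre near 1.5 rad (upright): above it they hold the lid open (2 to 3 N at the bar to start), below it they pull it shut with 2 to 5 N at the bar, also when shut; let go there it slams. Easing: no faster than about 1 rad/s, 0.16 m/s at the bar.
- pull_bar: Black round grip on the lid's front: 11 mm diameter, 84 mm long along y, carried by a cranked arm at each end. Origin mid-grip. It is a sleeve that turns freely on its axis, so only position and y axis matter. At lid angle a it is 160 cos a - 36 sin a mm from lid_hinge to the box's front (-x) and 160 sin a + 36 cos a above it: 206 mm above the desk wide open, 98 shut.

How it is judged:
By the outcome, as a careful person would: the job done as asked, in the order asked, and still so for the second after the job is handed in, with the robot touching nothing.
It also fails if it takes over 67 s, if anything falls off the work surface, if the arm or the gripper's body presses on something with over 40 N, if the wrist force passes 120 N, or if a joint passes its speed limit or range.

## Working session

There is one attempt and no reset: what is moved stays moved. The work goes in short steps, Python scripts to look and compute and a tool call to move; the robot and the scene stay as the last step left them, time stands still between calls to the robot, and variables do not carry over. Pictures are saved under pics/ and viewed, at most 11 in all, crops included, and the job is handed in when it is done.

```bash
ls; mkdir -p pics
```

Run:
```python
from workcell import bot, imaging
import cv2,numpy as np
np.set_printoptions(precision=4,suppress=True)
for n in ("side","top"):
    im=imaging.camera(n); cv2.imwrite(f"pics/{n}0.png",im)
    i=imaging.camera_info(n); print(n,i["mtx"],i["extrinsics"])
print(bot.get_obs())
```

```text
pics
workcell.py
side [[394.9403   0.     318.0565]
 [  0.     394.9403 199.3928]
 [  0.       0.       1.    ]] [[-0.9937 -0.0225  0.1097  0.4073]
 [-0.1088  0.4262 -0.898   0.7472]
 [-0.0265 -0.9043 -0.426   0.4548]
 [ 0.      0.      0.      1.    ]]
top [[388.4281   0.     320.854 ]
 [  0.     388.4281 194.4979]
 [  0.       0.       1.    ]] [[ 0.0119 -0.9971  0.075   0.4183]
 [-0.9994 -0.0143 -0.0323  0.0207]
 [ 0.0333 -0.0746 -0.9967  1.0427]
 [ 0.      0.      0.      1.    ]]
{'time': 0.1, 'q': array([68.9837,  5.0077, 10.0415, 95.0982, -0.0008, 89.9998]), 'qd': array([-0.0145, -0.1036,  0.1271, -0.0353,  0.0424, -0.0493]), 'joint_efforts': array([ -0.0003, -52.156 ,  46.5654,   0.016 ,  -0.0001,   0.    ]), 'ee_pos': array([0.1972, 0.5133, 0.2557]), 'tcp_rot': array([-179.9356,    0.0008,  158.9839]), 'wrist_force': array([ 0.7883, -0.0484, -0.6922]), 'torque': array([-0.0574,  0.0381, -0.0057]), 'grasp_force': 0.0, 'opening': 0.08544627328996604}
```

View pics/top0.png

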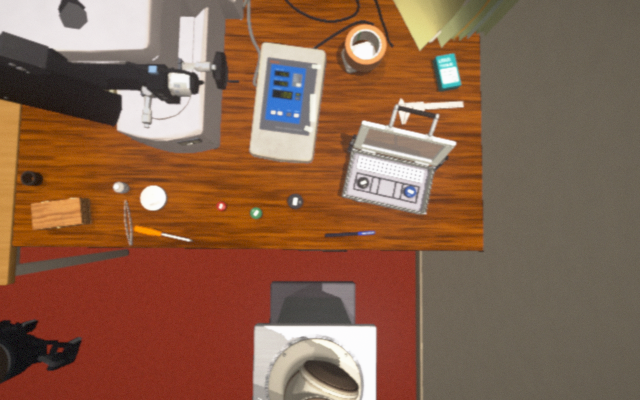

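View pics/side0.png

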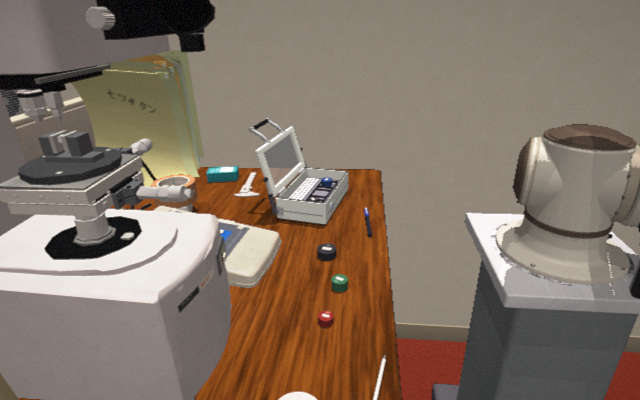

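Top view: the green mount is at (256,213), red at (221,207) and wide black at (295,201). The box is around (387,180), with its pockets near row 187 and the bar near (418,107).

Create h.py:
```python
from workcell import bot, imaging
import cv2,numpy as np
from scipy.spatial.transform import Rotation as R
np.set_printoptions(precision=4,suppress=True)
def ray(info,uv,z):
    uv=np.array(uv,float).reshape(-1,2); K=info["mtx"];T=info["extrinsics"]
    d=np.c_[(uv-K[:2,2])/K[[0,1],[0,1]],np.ones(len(uv))]@T[:3,:3].T
    return T[:3,3]+d*((z-T[2,3])/d[:,2])[:,None]
def proj(info,p):
    T=np.linalg.inv(info["extrinsics"]);c=np.atleast_2d(p)@T[:3,:3].T+T[:3,3];c=c@info["mtx"].T
    return c[:,:2]/c[:,2:]
def tool(p,o=None):  # world shift vector -> tool axes, from measured tcp
    o=o or bot.get_obs(); return R.from_euler('xyz',o["tcp_rot"],degrees=True).inv().apply(np.array(p)-o["ee_pos"])
def hsv(im,lo,hi,roi):
    m=cv2.inRange(cv2.cvtColor(im,cv2.COLOR_BGR2HSV),np.array(lo),np.array(hi));k=np.zeros_like(m)
    u0,v0,u1,v1=roi;k[v0:v1,u0:u1]=m[v0:v1,u0:u1]
    c=max(cv2.findContours(k,cv2.RETR_EXTERNAL,cv2.CHAIN_APPROX_NONE)[0],key=cv2.contourArea)
    return c,cv2.minEnclosingCircle(c)
```

Run:
```python
from h import *
im=cv2.imread("pics/top0.png");i=imaging.camera_info("top")
c,(ce,r)=hsv(im,(45,80,30),(85,255,255),(240,195,275,230));print("green",ce,r,ray(i,ce,.017))
s=cv2.imread("pics/side0.png");j=imaging.camera_info("side")
c,(ce,r)=hsv(s,(45,80,30),(85,255,255),(320,265,360,300));print("green side",ce,r,ray(j,ce,.012))
cr=cv2.resize(im[95:220,335:465],None,fx=4.6,fy=4.6,interpolation=cv2.INTER_CUBIC)
cv2.imwrite("pics/boxcrop.png",cr)
```

```text
green (255.8333282470703, 212.8333282470703) 5.296846866607666 [[0.4448 0.1577 0.017 ]]
green side (338.9696044921875, 282.60498046875) 8.943893432617188 [[0.4448 0.1639 0.012 ]]
```

View pics/boxcrop.png

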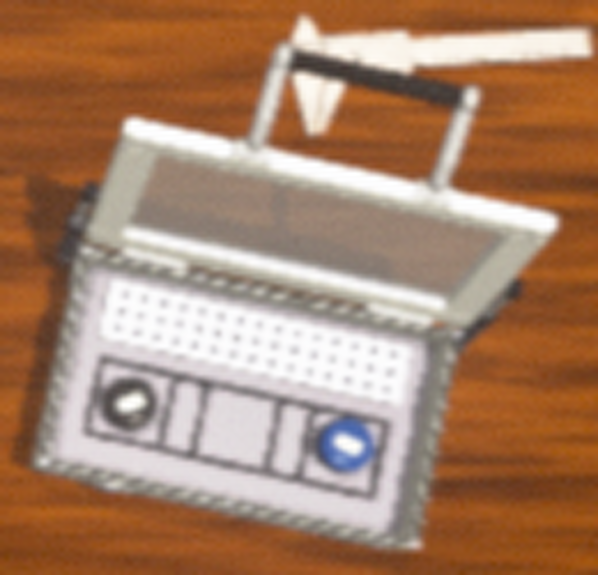

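Run:
```python
from h import *
i=imaging.camera_info("top")
f=lambda l,z:ray(i,(np.array(l)+.5)/4.6-.5+[335,95],z)
mid=f([(205,385),(278,398),(272,472),(195,455)],.037);print("mid",mid.mean(0))
fr=f([(38,465),(412,545)],.06);print("front rim",fr,fr.mean(0))
bar=f([(290,61),(465,97)],.206);print("bar",bar,bar.mean(0))
row=f([(128,402),(347,445)],.048);print("row",row,row.mean(0))
for a in (fr,bar,row): d=a[0]-a[1];print("yaw",np.degrees(np.arctan2(-d[0],d[1])),np.linalg.norm(d))
im=cv2.imread("pics/top0.png")
c,(ce,r)=hsv(im,(105,100,30),(130,255,255),(395,178,425,205));print("blue",ce,ray(i,ce,.047))
for p in (mid.mean(0),): print(p)
```

```text
mid [ 0.5148 -0.1828  0.037 ]
front rim [[ 0.4901 -0.0672  0.06  ]
 [ 0.4485 -0.2755  0.06  ]] [ 0.4693 -0.1713  0.06  ]
bar [[ 0.676  -0.1741  0.206 ]
 [ 0.6601 -0.259   0.206 ]] [ 0.668  -0.2166  0.206 ]
row [[ 0.5271 -0.1187  0.048 ]
 [ 0.5047 -0.2426  0.048 ]] [ 0.5159 -0.1806  0.048 ]
yaw -11.274517581833642 0.21240506068219225
yaw -10.565371508178544 0.08634475046263153
yaw -10.25970497784817 0.125949444655069
blue (409.8928527832031, 191.26785278320312) [[ 0.505  -0.2425  0.047 ]]
[ 0.5148 -0.1828  0.037 ]
```

```bash
python3 -c "
from h import *
print(tool([.4448,.160,.17]))"
```

```text
[-0.3578 -0.2409  0.086 ]
```

Emit:
advance(
  moves=[
    {"trans": [-0.032, -0.022, 0.004], "finger_gap": 0.085},
    {"trans": [-0.065, -0.044, 0.012], "finger_gap": 0.085},
    {"trans": [-0.097, -0.065, 0.02], "finger_gap": 0.085},
    {"trans": [-0.130, -0.087, 0.03], "finger_gap": 0.085},
    {"trans": [-0.162, -0.109, 0.04], "finger_gap": 0.085},
  ],
  grip_n=30,
)

```text
time: 0.52
ee_pos: [0.3099, 0.352, 0.2156]
tcp_rot: [-180.0, 0.0, 159.0]
wrist_force: [0.4, -0.3, -0.2]
opening: 0.0852
grasp_force: 0.0
```

Emit:
advance(
  moves=[
    {"trans": [-0.032, -0.022, 0.008], "finger_gap": 0.085},
    {"trans": [-0.065, -0.044, 0.016], "finger_gap": 0.085},
    {"trans": [-0.097, -0.065, 0.024], "finger_gap": 0.085},
    {"trans": [-0.130, -0.087, 0.032], "finger_gap": 0.085},
    {"trans": [-0.162, -0.109, 0.04], "finger_gap": 0.085},
  ],
)

```text
time: 0.93
ee_pos: [0.4221, 0.1919, 0.1758]
tcp_rot: [180.0, 0.0, 159.0]
wrist_force: [0.6, 0.5, -0.3]
opening: 0.085
grasp_force: 0.0
```

Emit:
advance(
  moves=[
    {"trans": [-0.01, -0.006, 0.002], "twist": 7, "finger_gap": 0.085},
    {"trans": [-0.02, -0.013, 0.004], "twist": 14, "finger_gap": 0.085},
    {"trans": [-0.027, -0.018, 0.006], "twist": 21, "finger_gap": 0.085},
    {"trans": [-0.034, -0.023, 0.006], "twist": 28, "finger_gap": 0.085},
    {"trans": [-0.034, -0.023, 0.006], "twist": 35, "finger_gap": 0.085},
  ],
)

```text
time: 1.35
ee_pos: [0.4454, 0.1588, 0.1697]
tcp_rot: [-179.9, 0.0, 123.6]
wrist_force: [-0.1, 0.7, 0.9]
opening: 0.0854
grasp_force: 0.0
```

Emit:
advance(
  moves=[
    {"twist": 7, "finger_gap": 0.085},
    {"twist": 14, "finger_gap": 0.085},
    {"twist": 21, "finger_gap": 0.085},
    {"twist": 28, "finger_gap": 0.085},
    {"twist": 35, "finger_gap": 0.06},
  ],
)

```text
time: 1.77
ee_pos: [0.4448, 0.16, 0.17]
tcp_rot: [-180.0, 0.0, 88.6]
wrist_force: [-0.4, 0.0, 0.9]
opening: 0.075
grasp_force: 0.0
```

Emit:
advance(
  moves=[
    {"twist": 5, "finger_gap": 0.06},
    {"twist": 9.7, "finger_gap": 0.06},
    {"twist": 9.7, "finger_gap": 0.06},
    {"twist": 9.7, "finger_gap": 0.06},
  ],
)

```text
time: 2.1
ee_pos: [0.4449, 0.16, 0.17]
tcp_rot: [-180.0, 0.0, 79.4]
wrist_force: [0.2, 0.4, 0.5]
opening: 0.0602
grasp_force: 0.0
```

Run:
```python
from h import *
o=bot.get_obs();i=imaging.camera_info("wrist");im=imaging.camera("wrist");cv2.imwrite("pics/w1.png",im)
print(o["ee_pos"],o["tcp_rot"],proj(i,[.4448,.160,.019]))
```

```text
[0.4449 0.16   0.17  ] [-179.9758    0.0147   79.4316] [[321.744  193.9627]]
```

View pics/w1.png

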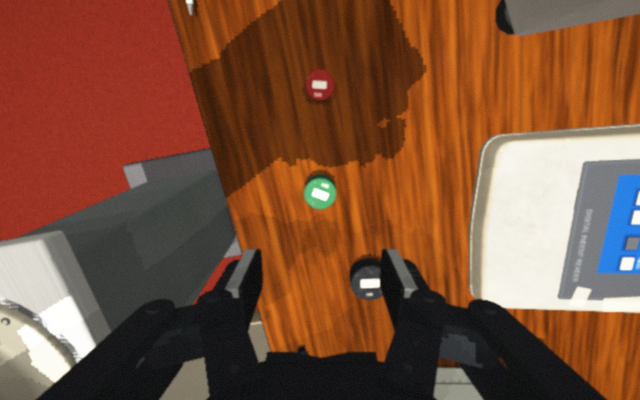

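The wrist view shows green at (320,193), about 2 px from my prediction. The wide black mount at (368,280) is off to the side and clear of the closing line.

Run:
```python
from h import *
i=imaging.camera_info("wrist");im=imaging.camera("wrist")
c,(ce,r)=hsv(im,(45,80,30),(85,255,255),(290,160,350,230));p=ray(i,ce,.0175)[0];print(ce,r,p)
p[2]=.034;print(tool(p))
w=hsv(im,(0,0,0),(180,255,60),(346,255,384,300));print(w[1],ray(i,w[1][0],.018))
```

```text
(319.5, 191.5) 16.86722755432129 [0.4432 0.1623 0.0175]
[ 0.0019 -0.0021  0.1361]
((372.25, 275.0), 22.706100463867188) [[0.4792 0.0671 0.018 ]]
```

Emit:
advance(
  moves=[
    {"trans": [0.002, -0.002, 0.035], "finger_gap": 0.06},
    {"trans": [0.002, -0.002, 0.07], "finger_gap": 0.06},
    {"trans": [0.002, -0.002, 0.1], "finger_gap": 0.06},
    {"trans": [0.002, -0.002, 0.125], "finger_gap": 0.06},
    {"trans": [0.002, -0.002, 0.136], "finger_gap": 0.06},
  ],
)

```text
time: 2.62
ee_pos: [0.4416, 0.1617, 0.0308]
tcp_rot: [-179.8, 0.1, 79.4]
wrist_force: [-1.3, 0.7, -0.0]
opening: 0.06
grasp_force: 0.0
```

Emit:
advance(
  moves=[
    {"finger_gap": 0.03},
    {"finger_gap": 0.02},
    {"finger_gap": 0.02},
    {"finger_gap": 0.02},
    {"finger_gap": 0.02},
  ],
  grip_n=30,
)

```text
time: 3.03
ee_pos: [0.4445, 0.1628, 0.0359]
tcp_rot: [179.9, -0.1, 79.3]
wrist_force: [-0.6, -0.3, 4.4]
opening: 0.0282
grasp_force: 30.0
```

Emit:
advance(
  moves=[
    {"finger_gap": 0.02},
    {"finger_gap": 0.02},
  ],
)

```text
time: 3.2
ee_pos: [0.4444, 0.1628, 0.0359]
tcp_rot: [179.9, -0.1, 79.3]
wrist_force: [0.2, -1.0, 6.7]
opening: 0.028
grasp_force: 30.1
```

Emit:
advance(
  moves=[
    {"trans": [0, 0, -0.01], "finger_gap": 0.02},
    {"trans": [0, 0, -0.03], "finger_gap": 0.02},
    {"trans": [0, 0, -0.06], "finger_gap": 0.02},
    {"trans": [0, 0, -0.095], "finger_gap": 0.02},
    {"trans": [0, 0, -0.12], "finger_gap": 0.02},
  ],
)

```text
time: 3.62
ee_pos: [0.4435, 0.1624, 0.1578]
tcp_rot: [179.9, -0.1, 79.3]
wrist_force: [0.9, 0.0, 0.5]
opening: 0.028
grasp_force: 29.7
```

Emit:
advance(
  moves=[
    {"finger_gap": 0.02},
    {"finger_gap": 0.02},
  ],
)

```text
time: 3.78
ee_pos: [0.4442, 0.1627, 0.1565]
tcp_rot: [179.8, -0.1, 79.3]
wrist_force: [0.7, -0.1, -0.5]
opening: 0.0279
grasp_force: 29.7
```

Run:
```python
from h import *
i=imaging.camera_info("wrist");im=imaging.camera("wrist")
o=bot.get_obs()
cv2.imwrite("pics/w2.png",im[150:400,150:500])
print(tool([.515,-.183,.154]),o["ee_pos"])
```

```text
[-0.3261  0.1344  0.0009] [0.4436 0.1624 0.1549]
```

View pics/w2.png

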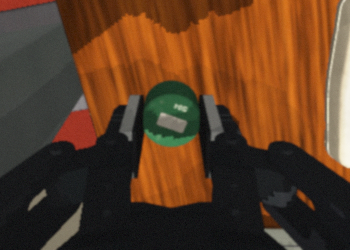

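The green mount is held upright between the pads, in the middle of the picture. Next, over to the box.

Emit:
advance(
  moves=[
    {"trans": [-0.02, 0.008, -0.005], "finger_gap": 0.02},
    {"trans": [-0.055, 0.023, -0.01], "finger_gap": 0.02},
    {"trans": [-0.09, 0.037, -0.015], "finger_gap": 0.02},
    {"trans": [-0.125, 0.052, -0.02], "finger_gap": 0.02},
    {"trans": [-0.16, 0.066, -0.02], "finger_gap": 0.02},
  ],
)

```text
time: 4.25
ee_pos: [0.4783, -0.0087, 0.174]
tcp_rot: [-180.0, 0.0, 79.3]
wrist_force: [1.4, 0.9, -1.2]
opening: 0.028
grasp_force: 29.7
```

Emit:
advance(
  moves=[
    {"trans": [-0.035, 0.014, 0], "finger_gap": 0.02},
    {"trans": [-0.07, 0.029, 0], "finger_gap": 0.02},
    {"trans": [-0.105, 0.043, 0], "finger_gap": 0.02},
    {"trans": [-0.14, 0.058, 0], "finger_gap": 0.02},
    {"trans": [-0.16, 0.066, 0], "finger_gap": 0.02},
  ],
)

```text
time: 4.67
ee_pos: [0.5132, -0.1798, 0.1726]
tcp_rot: [-179.9, 0.0, 79.2]
wrist_force: [0.5, -0.5, -0.8]
opening: 0.0279
grasp_force: 29.7
```

Emit:
advance(
  moves=[
    {"trans": [-0.006, 0.002, 0], "finger_gap": 0.02},
    {"trans": [-0.006, 0.002, 0], "finger_gap": 0.02},
    {"trans": [-0.006, 0.002, 0], "finger_gap": 0.02},
    {"trans": [-0.006, 0.002, 0], "finger_gap": 0.02},
  ],
)

```text
time: 5.0
ee_pos: [0.5141, -0.1816, 0.1739]
tcp_rot: [-179.9, -0.0, 79.3]
wrist_force: [-0.5, 0.5, -0.9]
opening: 0.0283
grasp_force: 29.7
```

Run:
```python
from h import *
o=bot.get_obs();i=imaging.camera_info("wrist");im=imaging.camera("wrist");cv2.imwrite("pics/w3.png",im)
print(o["ee_pos"],o["tcp_rot"],proj(i,[.515,-.183,.037]))
cv2.imwrite("pics/s3.png",imaging.camera("side"))
```

```text
[ 0.5141 -0.1816  0.1739] [-179.9429   -0.0244   79.3408] [[323.2023 199.7755]]
```

View pics/w3.png

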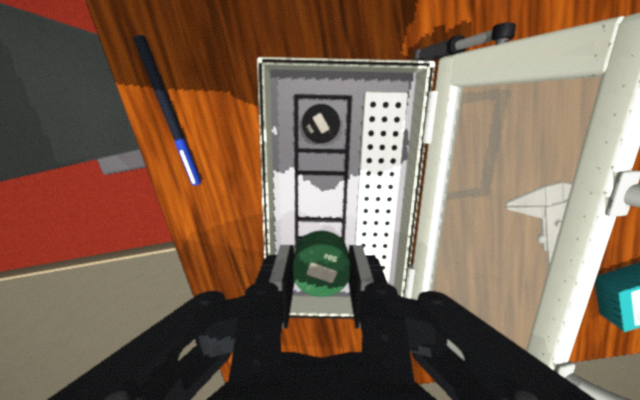

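The wrist view shows the tray frame columns at 297 and 350. Rib rows are roughly 96, 150, 172 and 218, with the left (black) mount at (321,124). I'll measure the ribs exactly from the profiles.

Run:
```python
from h import *
from scipy.signal import find_peaks
i=imaging.camera_info("wrist");g=cv2.cvtColor(cv2.imread("pics/w3.png"),cv2.COLOR_BGR2GRAY).astype(float)
def dark(p): 
    pk=find_peaks(-p,prominence=25)[0]; return pk,p[pk]
for c in (305,323,341):
    p=g[85:235,c-3:c+4].mean(1);pk,v=dark(p);print("col",c,pk+85,v)
    print(ray(i,[(c,k+85) for k in pk],.037)[:,:2])
for r in (105,160,185,205):
    p=g[r-3:r+4,250:430].mean(0);pk,v=dark(p);print("row",r,pk+250,v)
    print(ray(i,[(k+250,r) for k in pk],.037)[:,:2].tolist())
cv2.imwrite("pics/w3c.png",cv2.resize(im:=cv2.imread("pics/w3.png")[50:290,245:445],None,fx=2.5,fy=2.5))
```

```text
col 305 [ 96 121 150 172 218] [37.     37.7143 35.8571 29.     40.    ]
[[ 0.5169 -0.0959]
 [ 0.513  -0.1147]
 [ 0.5083 -0.1376]
 [ 0.5046 -0.1559]
 [ 0.4962 -0.1969]]
col 323 [ 97 107 135 150 172 219] [36.7143 35.5714 35.5714 36.1429 32.5714 49.1429]
[[ 0.5308 -0.0993]
 [ 0.5294 -0.1067]
 [ 0.5253 -0.1283]
 [ 0.5231 -0.1404]
 [ 0.5197 -0.1587]
 [ 0.5119 -0.2008]]
col 341 [ 97 125 151 173 219] [ 36.2857 101.4286  35.8571  30.2857  45.2857]
[[ 0.5448 -0.1019]
 [ 0.5412 -0.1232]
 [ 0.5377 -0.144 ]
 [ 0.5346 -0.1624]
 [ 0.5277 -0.2038]]
row 105 [256 261 274 296 319 349 373 385 398 407 415 426] [ 70.4286  50.2857 114.7143  37.7143  66.8571  35.2857  96.4286  87.
  84.1429 169.2857 125.4286 136.1429]
[[0.47700677962034416, -0.09530533389127643], [0.48093552532609296, -0.09604469203663857], [0.49114995216778257, -0.09796696449997416], [0.5084348787096892, -0.10121984778331947], [0.526504103990052, -0.10462032974168879], [0.5500705393715962, -0.10905534215061087], [0.5689219604470052, -0.11260302702707414], [0.5783470953059009, -0.11437676112721314], [0.5885572250140105, -0.1162982249047869
[... 1005 characters left out ...]
75587, -0.17028034848529738], [0.5362814527982845, -0.17347469033029161], [0.554965623474673, -0.17698819565171098], [0.565156353704446, -0.1789045335781625], [0.574497462317189, -0.18066110256842033], [0.5906312166463624, -0.18369500932681115], [0.6008203768478775, -0.1856110520139002]]
row 205 [265 272 296 344 405 415 419] [103.1429 130.      61.2857  67.4286 127.7143  85.8571  66.8571]
[[0.4639802493271151, -0.17837010299737666], [0.47005040375640395, -0.1795113359291066], [0.49086115366402716, -0.18342390741394082], [0.5324770423244357, -0.19124799544592025], [0.5853531082150409, -0.2011890782301603], [0.5940201635272748, -0.20281854730852855], [0.5974868947863292, -0.20347031785644099]]
```

View pics/w3c.png

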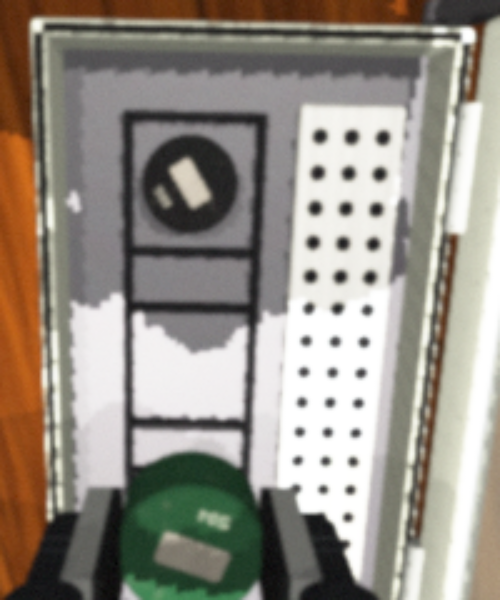

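Emit:
advance(
  moves=[
    {"trans": [0.002, 0, 0.02], "finger_gap": 0.02},
    {"trans": [0.002, 0, 0.045], "finger_gap": 0.02},
    {"trans": [0.002, 0, 0.07], "finger_gap": 0.02},
    {"trans": [0.002, 0, 0.085], "finger_gap": 0.02},
    {"trans": [0.002, 0, 0.092], "finger_gap": 0.02},
  ],
)

```text
time: 5.52
ee_pos: [0.5138, -0.1795, 0.08]
tcp_rot: [-179.8, -0.0, 79.4]
wrist_force: [-0.3, -0.5, -0.6]
opening: 0.028
grasp_force: 29.7
```

Emit:
advance(
  moves=[
    {"finger_gap": 0.02},
    {"trans": [0, 0, 0.002], "finger_gap": 0.02},
    {"trans": [0, 0, 0.004], "finger_gap": 0.02},
    {"trans": [0, 0, 0.006], "finger_gap": 0.02},
    {"trans": [0, 0, 0.006], "finger_gap": 0.02},
  ],
)

```text
time: 5.93
ee_pos: [0.5151, -0.1809, 0.0767]
tcp_rot: [180.0, 0.0, 79.3]
wrist_force: [0.2, -0.1, -0.4]
opening: 0.0281
grasp_force: 29.7
```

Emit:
advance(
  moves=[
    {"trans": [0, 0, 0.001], "finger_gap": 0.02},
    {"trans": [0, 0, 0.002], "finger_gap": 0.02},
    {"trans": [0, 0, 0.003], "finger_gap": 0.02},
    {"trans": [0, 0, 0.004], "finger_gap": 0.02},
    {"trans": [0, 0, 0.004], "finger_gap": 0.02},
  ],
)

```text
time: 6.35
ee_pos: [0.5147, -0.1809, 0.072]
tcp_rot: [-180.0, -0.0, 79.3]
wrist_force: [0.5, -0.4, -0.1]
opening: 0.0281
grasp_force: 29.7
```

Emit:
advance(
  moves=[
    {"trans": [0, 0, 0.0005], "finger_gap": 0.02},
    {"trans": [0, 0, 0.001], "finger_gap": 0.02},
    {"trans": [0, 0, 0.0015], "finger_gap": 0.02},
    {"trans": [0, 0, 0.002], "finger_gap": 0.02},
    {"trans": [0, 0, 0.002], "finger_gap": 0.02},
  ],
)

```text
time: 6.77
ee_pos: [0.5148, -0.1809, 0.0702]
tcp_rot: [-180.0, -0.0, 79.3]
wrist_force: [-0.7, 0.2, -0.9]
opening: 0.0281
grasp_force: 29.7
```

Emit:
advance(
  moves=[
    {"trans": [0, 0, 0.0005], "finger_gap": 0.02},
    {"trans": [0, 0, 0.001], "finger_gap": 0.02},
    {"trans": [0, 0, 0.0015], "finger_gap": 0.02},
    {"trans": [0, 0, 0.0015], "finger_gap": 0.02},
  ],
)

```text
time: 7.1
ee_pos: [0.5148, -0.1809, 0.0686]
tcp_rot: [-180.0, -0.0, 79.3]
wrist_force: [-0.2, 0.2, -0.1]
opening: 0.0281
grasp_force: 29.7
```

```bash
python3 -c "
from h import *
im=imaging.camera('side');cv2.imwrite('pics/s4.png',cv2.resize(im[110:235,240:370],None,fx=4.6,fy=4.6,interpolation=cv2.INTER_CUBIC))"
```

```text
(no output)
```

View pics/s4.png

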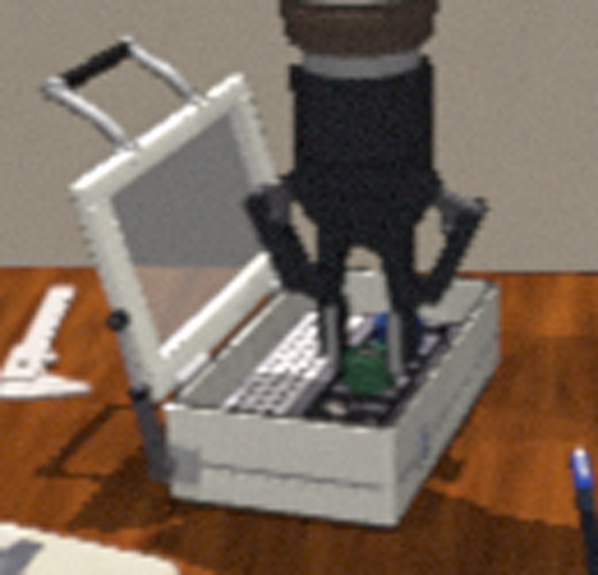

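The mount hangs upright over the middle pocket, just clear of the tray. I'll lower it in 0.5 mm steps until it touches.

Emit:
advance(
  moves=[
    {"trans": [0, 0, 0.0005], "finger_gap": 0.02},
    {"trans": [0, 0, 0.0005], "finger_gap": 0.02},
    {"trans": [0, 0, 0.001], "finger_gap": 0.02},
    {"trans": [0, 0, 0.001], "finger_gap": 0.02},
  ],
)

```text
time: 7.48
ee_pos: [0.5148, -0.1809, 0.068]
tcp_rot: [180.0, 0.0, 79.3]
wrist_force: [-0.7, 1.3, 1.2]
opening: 0.0282
grasp_force: 29.9
```

Emit:
advance(
  moves=[
    {"trans": [0, 0, 0.0005], "finger_gap": 0.02},
    {"trans": [0, 0, 0.0005], "finger_gap": 0.02},
    {"trans": [0, 0, 0.001], "finger_gap": 0.02},
    {"trans": [0, 0, 0.001], "finger_gap": 0.02},
  ],
)

```text
time: 7.82
ee_pos: [0.5149, -0.1809, 0.0679]
tcp_rot: [180.0, 0.0, 79.3]
wrist_force: [-3.7, 1.9, 10.1]
opening: 0.0282
grasp_force: 30.6
```

Emit:
advance(
  moves=[
    {"trans": [0, 0, -0.0005], "finger_gap": 0.02},
    {"trans": [0, 0, -0.0009], "finger_gap": 0.02},
    {"trans": [0, 0, -0.0009], "finger_gap": 0.02},
  ],
)

```text
time: 8.07
ee_pos: [0.5149, -0.1809, 0.0679]
tcp_rot: [180.0, 0.0, 79.3]
wrist_force: [-1.9, 0.5, 4.9]
opening: 0.0286
grasp_force: 30.1
```

Emit:
advance(
  moves=[
    {"finger_gap": 0.029},
    {"finger_gap": 0.032},
    {"finger_gap": 0.035},
    {"finger_gap": 0.038},
    {"finger_gap": 0.04},
  ],
  grip_n=20,
)

```text
time: 8.48
ee_pos: [0.5147, -0.1808, 0.0674]
tcp_rot: [-180.0, -0.0, 79.3]
wrist_force: [-0.3, -0.7, 0.5]
opening: 0.0399
grasp_force: 0.0
```

Emit:
advance(
  moves=[
    {"finger_gap": 0.04},
    {"finger_gap": 0.04},
  ],
)

```text
time: 8.65
ee_pos: [0.5148, -0.1808, 0.0676]
tcp_rot: [-180.0, -0.0, 79.3]
wrist_force: [-0.5, -0.6, 0.6]
opening: 0.0397
grasp_force: 0.0
```

Emit:
advance(
  moves=[
    {"trans": [0, 0, -0.005], "finger_gap": 0.04},
    {"trans": [0, 0, -0.015], "finger_gap": 0.04},
    {"trans": [0, 0, -0.03], "finger_gap": 0.04},
    {"trans": [0, 0, -0.06], "finger_gap": 0.04},
    {"trans": [0, 0, -0.09], "finger_gap": 0.04},
  ],
)

```text
time: 9.07
ee_pos: [0.5143, -0.1807, 0.1589]
tcp_rot: [-179.9, -0.0, 79.3]
wrist_force: [0.8, -0.9, -0.2]
opening: 0.0399
grasp_force: 0.0
```

Emit:
advance(
  moves=[
    {"trans": [0, 0, -0.03], "finger_gap": 0.04},
    {"trans": [0, 0, -0.06], "finger_gap": 0.04},
    {"trans": [0, 0, -0.09], "finger_gap": 0.04},
    {"trans": [0, 0, -0.1], "finger_gap": 0.04},
    {"trans": [0, 0, -0.1], "finger_gap": 0.04},
  ],
)

```text
time: 9.48
ee_pos: [0.5156, -0.1812, 0.2616]
tcp_rot: [179.7, 0.1, 79.3]
wrist_force: [0.8, -0.2, -0.4]
opening: 0.0403
grasp_force: 0.0
```

Run:
```python
from h import *
i=imaging.camera_info("wrist");im=imaging.camera("wrist")
cv2.imwrite("pics/w5.png",im)
c,(ce,r)=hsv(im,(45,80,30),(85,255,255),(250,150,400,300));print(ce,r,ray(i,ce,.050))
print(bot.get_obs()["ee_pos"])
i=imaging.camera_info("top");im=imaging.camera("top");cv2.imwrite("pics/t5.png",im)
```

```text
(319.0, 179.79629516601562) 14.118804931640625 [[ 0.5138 -0.1819  0.05  ]]
[ 0.5153 -0.1811  0.2591]
```

View pics/w5.png

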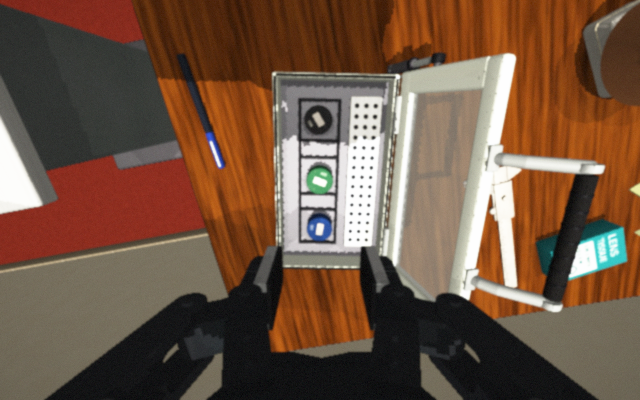

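Green is seated squarely in the middle pocket at (319,180). The bar is in view from (587,175) to (553,300), so I'll locate it.

Run:
```python
from h import *
i=imaging.camera_info("wrist");im=cv2.imread("pics/w5.png")
m=cv2.inRange(cv2.cvtColor(im,cv2.COLOR_BGR2HSV),np.array((0,0,0)),np.array((180,255,70)));k=np.zeros_like(m);k[165:310,535:605]=m[165:310,535:605]
c=max(cv2.findContours(k,0,1)[0],key=cv2.contourArea);rc=cv2.minAreaRect(c);b=cv2.boxPoints(rc);print(rc)
b=b[np.argsort(b[:,1])];e=np.array([b[:2].mean(0),b[2:].mean(0)]);w=ray(i,e,.206);print(w,w.mean(0),np.linalg.norm(w[0]-w[1]))
d=w[0]-w[1];print("yaw",np.degrees(np.arctan2(-d[0],d[1])))
# top camera
im=cv2.imread("pics/top0.png");i=imaging.camera_info("top")
m=cv2.inRange(cv2.cvtColor(im,cv2.COLOR_BGR2HSV),np.array((0,0,0)),np.array((180,255,90)));k=np.zeros_like(m);k[100:122,393:442]=m[100:122,393:442]
c=max(cv2.findContours(k,0,1)[0],key=cv2.contourArea);rc=cv2.minAreaRect(c);print(rc,ray(i,rc[0],.206))
y=np.radians(-10.9);x=np.array([np.cos(y),np.sin(y)]);pm=np.array([.5148,-.1815])
for a in (1.85,1.5,1.2,.9,.6,.3,.15,0): print(a,pm+x*(.078-(.16*np.cos(a)-.036*np.sin(a))),.062+.16*np.sin(a)+.036*np.cos(a))
```

```text
((569.9805297851562, 236.03347778320312), (52.731929779052734, 130.9526824951172), 30.203237533569336)
[[ 0.6789 -0.1744  0.206 ]
 [ 0.6437 -0.2436  0.206 ]] [ 0.6613 -0.209   0.206 ] 0.07762222681918475
yaw -26.935376721026635
((416.4803161621094, 111.58360290527344), (36.13095474243164, 3.8936686515808105), 13.240520477294922) [[ 0.6685 -0.2161  0.206 ]]
1.85 [ 0.6687 -0.2111] 0.20588278359036552
1.5 [ 0.6155 -0.2009] 0.22414573711668603
1.2 [ 0.5674 -0.1916] 0.22417113291591648
0.9 [ 0.5214 -0.1828] 0.20971026439814125
0.6 [ 0.4817 -0.1751] 0.18205487787995409
0.3 [ 0.4517 -0.1694] 0.14367534667433615
0.15 [ 0.4413 -0.1674] 0.1215058600014734
0 [ 0.4343 -0.166 ] 0.098
```

Emit:
advance(
  moves=[
    {"trans": [0, 0.025, -0.005], "finger_gap": 0.04},
    {"trans": [0, 0.06, -0.01], "finger_gap": 0.04},
    {"trans": [0, 0.095, -0.01], "finger_gap": 0.04},
    {"trans": [0, 0.13, -0.01], "finger_gap": 0.04},
    {"trans": [0, 0.156, -0.01], "finger_gap": 0.04},
  ],
)

```text
time: 10.0
ee_pos: [0.6697, -0.21, 0.2646]
tcp_rot: [-179.8, -0.0, 79.3]
wrist_force: [0.7, 0.1, -0.3]
opening: 0.0402
grasp_force: 0.0
```

Emit:
advance(
  moves=[
    {"finger_gap": 0.04},
    {"finger_gap": 0.04},
    {"finger_gap": 0.04},
  ],
)

```text
time: 10.25
ee_pos: [0.6676, -0.2097, 0.2659]
tcp_rot: [-179.8, -0.0, 79.3]
wrist_force: [0.6, -0.2, 0.6]
opening: 0.0401
grasp_force: 0.0
```

Run:
```python
from h import *
i=imaging.camera_info("wrist");im=imaging.camera("wrist");cv2.imwrite("pics/w6.png",im)
o=bot.get_obs();print(o["ee_pos"],o["tcp_rot"],o["q"])
print(tool([.6687,-.212,.214]),proj(i,[[.6687,-.212,.206]]))
```

```text
[ 0.6673 -0.2098  0.2672] [-179.9264   -0.0064   79.2785] [-17.4499  28.3738  40.2251 101.9251  -0.0023  83.2716]
[-0.0019  0.0019  0.0532] [[324.7356 236.358 ]]
```

View pics/w6.png

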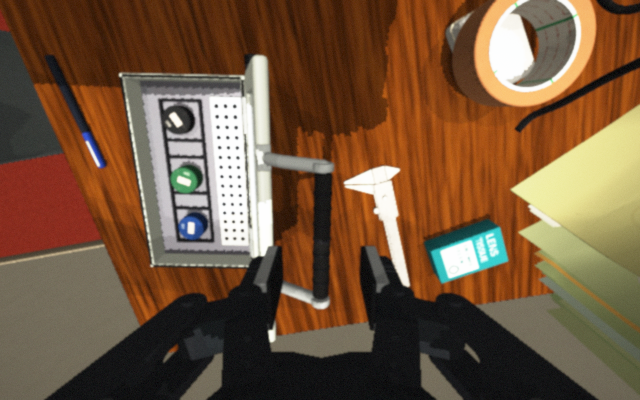

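The bar runs (323,165)–(320,302), centred between the fingers and within 2 px of prediction. Going down to grip it.

Emit:
advance(
  moves=[
    {"trans": [0, 0.001, 0.01], "finger_gap": 0.04},
    {"trans": [0, 0.001, 0.025], "finger_gap": 0.04},
    {"trans": [0, 0.001, 0.04], "finger_gap": 0.04},
    {"trans": [0, 0.001, 0.048], "finger_gap": 0.04},
    {"trans": [0, 0.001, 0.051], "finger_gap": 0.04},
  ],
)

```text
time: 10.72
ee_pos: [0.6678, -0.2099, 0.2163]
tcp_rot: [-179.9, -0.0, 79.3]
wrist_force: [-0.1, 0.3, -0.7]
opening: 0.0401
grasp_force: 0.0
```

Emit:
advance(
  moves=[
    {"finger_gap": 0.03},
    {"finger_gap": 0.02},
    {"finger_gap": 0.015},
    {"finger_gap": 0.01},
    {"finger_gap": 0.005},
  ],
  grip_n=40,
)

```text
time: 11.13
ee_pos: [0.6679, -0.2099, 0.2178]
tcp_rot: [-179.9, 0.0, 79.3]
wrist_force: [-9.0, 2.2, 5.0]
opening: 0.0094
grasp_force: 39.0
```

Emit:
advance(
  moves=[
    {"finger_gap": 0.005},
    {"finger_gap": 0.005},
    {"finger_gap": 0.005},
  ],
)

```text
time: 11.38
ee_pos: [0.6679, -0.2099, 0.2179]
tcp_rot: [-179.9, 0.0, 79.3]
wrist_force: [-9.3, 3.2, 5.8]
opening: 0.0092
grasp_force: 39.0
```

Run:
```python
import numpy as np
F=lambda a:.16*np.cos(a)-.036*np.sin(a);U=lambda a:.16*np.sin(a)+.036*np.cos(a)
A=[1.85-.03*k for k in range(46)]+[.5-.02*k for k in range(1,26)]
for s in range(0,70,5):
    a0=A[s];print(f"{a0:.2f}->{A[s+5]:.2f}: "+"; ".join(f"0 {-(F(a)-F(a0)):.4f} {-(U(a)-U(a0)):.4f} 0 0.005" for a in A[s+1:s+6]))
```

```text
1.85->1.70: 0 -0.0044 -0.0023 0 0.005; 0 -0.0088 -0.0045 0 0.005; 0 -0.0133 -0.0065 0 0.005; 0 -0.0178 -0.0084 0 0.005; 0 -0.0224 -0.0101 0 0.005
1.70->1.55: 0 -0.0046 -0.0016 0 0.005; 0 -0.0093 -0.0031 0 0.005; 0 -0.0141 -0.0044 0 0.005; 0 -0.0188 -0.0056 0 0.005; 0 -0.0237 -0.0067 0 0.005
1.55->1.40: 0 -0.0048 -0.0009 0 0.005; 0 -0.0097 -0.0017 0 0.005; 0 -0.0146 -0.0023 0 0.005; 0 -0.0195 -0.0028 0 0.005; 0 -0.0244 -0.0031 0 0.005
1.40->1.25: 0 -0.0049 -0.0002 0 0.005; 0 -0.0098 -0.0002 0 0.005; 0 -0.0148 -0.0001 0 0.005; 0 -0.0197 0.0002 0 0.005; 0 -0.0246 0.0006 0 0.005
1.25->1.10: 0 -0.0049 0.0006 0 0.005; 0 -0.0098 0.0013 0 0.005; 0 -0.0146 0.0021 0 0.005; 0 -0.0194 0.0031 0 0.005; 0 -0.0242 0.0043 0 0.005
1.10->0.95: 0 -0.0047 0.0013 0 0.005; 0 -0.0095 0.0027 0 0.005; 0 -0.0141 0.0043 0 0.005; 0 -0.0187 0.0060 0 0.005; 0 -0.0233 0.0078 0 0.005
0.95->0.80: 0 -0.0045 0.0020 0 0.005; 0 -0.0089 0.0041 0 0.005; 0 -0.0133 0.0063 0 0.005; 0 -0.0176 0.0087 0 0.005; 0 -0.0219 0.0112 0 0.005
0.80->0.65: 0 -0.0042 0.0026 0 0.005; 0 -0.0082 0.0054 0 0.005; 0 -0.0122 0.0083 0 0.005; 0 -0.
[... 191 characters left out ...]
->0.40: 0 -0.0021 0.0025 0 0.005; 0 -0.0042 0.0050 0 0.005; 0 -0.0063 0.0076 0 0.005; 0 -0.0083 0.0102 0 0.005; 0 -0.0102 0.0128 0 0.005
0.40->0.30: 0 -0.0019 0.0027 0 0.005; 0 -0.0037 0.0054 0 0.005; 0 -0.0055 0.0082 0 0.005; 0 -0.0072 0.0110 0 0.005; 0 -0.0089 0.0138 0 0.005
0.30->0.20: 0 -0.0016 0.0029 0 0.005; 0 -0.0032 0.0058 0 0.005; 0 -0.0046 0.0087 0 0.005; 0 -0.0061 0.0116 0 0.005; 0 -0.0074 0.0146 0 0.005
0.20->0.10: 0 -0.0013 0.0030 0 0.005; 0 -0.0026 0.0060 0 0.005; 0 -0.0038 0.0091 0 0.005; 0 -0.0049 0.0122 0 0.005; 0 -0.0059 0.0153 0 0.005
0.10->0.00: 0 -0.0010 0.0031 0 0.005; 0 -0.0019 0.0063 0 0.005; 0 -0.0028 0.0094 0 0.005; 0 -0.0036 0.0126 0 0.005; 0 -0.0044 0.0158 0 0.005
```

Emit:
advance(
  moves=[
    {"trans": [0, -0.0045, -0.0025], "finger_gap": 0.005},
    {"trans": [0, -0.009, -0.0045], "finger_gap": 0.005},
    {"trans": [0, -0.0135, -0.0065], "finger_gap": 0.005},
    {"trans": [0, -0.018, -0.0085], "finger_gap": 0.005},
    {"trans": [0, -0.0225, -0.01], "finger_gap": 0.005},
  ],
)

```text
time: 11.8
ee_pos: [0.6469, -0.2055, 0.2276]
tcp_rot: [179.9, -0.0, 79.3]
wrist_force: [3.0, 2.5, 3.4]
opening: 0.0096
grasp_force: 39.4
```

Emit:
advance(
  moves=[
    {"trans": [0, -0.0045, -0.0015], "finger_gap": 0.005},
    {"trans": [0, -0.0095, -0.003], "finger_gap": 0.005},
    {"trans": [0, -0.014, -0.0045], "finger_gap": 0.005},
    {"trans": [0, -0.019, -0.0055], "finger_gap": 0.005},
    {"trans": [0, -0.0235, -0.0065], "finger_gap": 0.005},
  ],
)

```text
time: 12.22
ee_pos: [0.6237, -0.2007, 0.2344]
tcp_rot: [179.9, -0.1, 79.3]
wrist_force: [2.3, 5.7, 5.1]
opening: 0.0094
grasp_force: 39.7
```

Emit:
advance(
  moves=[
    {"trans": [0, -0.005, -0.001], "finger_gap": 0.005},
    {"trans": [0.0005, -0.0095, -0.0015], "finger_gap": 0.005},
    {"trans": [0.0005, -0.0145, -0.0025], "finger_gap": 0.005},
    {"trans": [0.001, -0.0195, -0.003], "finger_gap": 0.005},
    {"trans": [0.001, -0.0245, -0.003], "finger_gap": 0.005},
  ],
)

```text
time: 12.63
ee_pos: [0.5996, -0.1956, 0.2377]
tcp_rot: [179.9, -0.0, 79.3]
wrist_force: [-0.4, 3.1, 9.7]
opening: 0.0093
grasp_force: 40.0
```

Emit:
advance(
  moves=[
    {"trans": [0, -0.005, 0], "finger_gap": 0.005},
    {"trans": [0, -0.01, 0], "finger_gap": 0.005},
    {"trans": [0.0005, -0.015, 0], "finger_gap": 0.005},
    {"trans": [0.0005, -0.0195, 0], "finger_gap": 0.005},
    {"trans": [0.0005, -0.0245, 0.0005], "finger_gap": 0.005},
  ],
)

```text
time: 13.05
ee_pos: [0.5753, -0.1905, 0.2372]
tcp_rot: [179.9, -0.0, 79.3]
wrist_force: [-0.5, 4.5, 8.9]
opening: 0.0093
grasp_force: 40.0
```

Emit:
advance(
  moves=[
    {"trans": [0, -0.005, 0.0005], "finger_gap": 0.005},
    {"trans": [0, -0.01, 0.0015], "finger_gap": 0.005},
    {"trans": [0.0005, -0.0145, 0.002], "finger_gap": 0.005},
    {"trans": [0.0005, -0.0195, 0.003], "finger_gap": 0.005},
    {"trans": [0.0005, -0.024, 0.0045], "finger_gap": 0.005},
  ],
)

```text
time: 13.47
ee_pos: [0.5513, -0.1854, 0.2328]
tcp_rot: [180.0, -0.0, 79.3]
wrist_force: [-5.3, 6.2, 14.4]
opening: 0.0096
grasp_force: 40.4
```

Emit:
advance(
  moves=[
    {"trans": [0, -0.0045, 0.001], "finger_gap": 0.005},
    {"trans": [0.0005, -0.0095, 0.002], "finger_gap": 0.005},
    {"trans": [0.001, -0.014, 0.0035], "finger_gap": 0.005},
    {"trans": [0.001, -0.0185, 0.005], "finger_gap": 0.005},
    {"trans": [0.001, -0.0235, 0.0065], "finger_gap": 0.005},
  ],
)

```text
time: 13.88
ee_pos: [0.5281, -0.1805, 0.225]
tcp_rot: [-179.9, 0.0, 79.3]
wrist_force: [-4.5, 1.7, 1.8]
opening: 0.0091
grasp_force: 39.3
```

Emit:
advance(
  moves=[
    {"trans": [0, -0.0045, 0.002], "finger_gap": 0.005},
    {"trans": [0.0005, -0.009, 0.004], "finger_gap": 0.005},
    {"trans": [0.0005, -0.0135, 0.006], "finger_gap": 0.005},
    {"trans": [0.001, -0.018, 0.0085], "finger_gap": 0.005},
    {"trans": [0.001, -0.022, 0.011], "finger_gap": 0.005},
  ],
)

```text
time: 14.3
ee_pos: [0.5064, -0.1758, 0.2134]
tcp_rot: [-179.9, 0.1, 79.2]
wrist_force: [-7.4, -0.3, 3.8]
opening: 0.009
grasp_force: 39.6
```

Emit:
advance(
  moves=[
    {"trans": [0, -0.004, 0.0025], "finger_gap": 0.005},
    {"trans": [0, -0.008, 0.0055], "finger_gap": 0.005},
    {"trans": [0, -0.012, 0.0085], "finger_gap": 0.005},
    {"trans": [0, -0.016, 0.0115], "finger_gap": 0.005},
    {"trans": [0.0005, -0.02, 0.0145], "finger_gap": 0.005},
  ],
)

```text
time: 14.72
ee_pos: [0.4866, -0.1716, 0.1987]
tcp_rot: [-179.8, 0.1, 79.2]
wrist_force: [-7.0, -2.1, 0.6]
opening: 0.0092
grasp_force: 39.3
```

Emit:
advance(
  moves=[
    {"trans": [0, -0.0035, 0.003], "finger_gap": 0.005},
    {"trans": [0, -0.0075, 0.0065], "finger_gap": 0.005},
    {"trans": [0, -0.011, 0.01], "finger_gap": 0.005},
    {"trans": [0, -0.0145, 0.0135], "finger_gap": 0.005},
    {"trans": [0.0005, -0.018, 0.017], "finger_gap": 0.005},
  ],
)

```text
time: 15.13
ee_pos: [0.4692, -0.1678, 0.181]
tcp_rot: [-179.8, 0.1, 79.2]
wrist_force: [-4.8, -3.7, -2.9]
opening: 0.0091
grasp_force: 38.9
```

Emit:
advance(
  moves=[
    {"trans": [0, -0.002, 0.0025], "finger_gap": 0.005},
    {"trans": [0, -0.004, 0.005], "finger_gap": 0.005},
    {"trans": [0, -0.0065, 0.0075], "finger_gap": 0.005},
    {"trans": [0, -0.0085, 0.01], "finger_gap": 0.005},
    {"trans": [0, -0.0105, 0.013], "finger_gap": 0.005},
  ],
)

```text
time: 15.55
ee_pos: [0.4595, -0.1658, 0.1683]
tcp_rot: [-179.9, 0.1, 79.2]
wrist_force: [-6.0, -2.7, -2.3]
opening: 0.0093
grasp_force: 39.2
```

Emit:
advance(
  moves=[
    {"trans": [0, -0.002, 0.0025], "finger_gap": 0.005},
    {"trans": [0, -0.004, 0.0055], "finger_gap": 0.005},
    {"trans": [0, -0.0055, 0.008], "finger_gap": 0.005},
    {"trans": [0, -0.007, 0.011], "finger_gap": 0.005},
    {"trans": [0, -0.009, 0.014], "finger_gap": 0.005},
  ],
)

```text
time: 15.97
ee_pos: [0.4508, -0.164, 0.1544]
tcp_rot: [-179.9, 0.0, 79.3]
wrist_force: [-3.8, -2.3, -4.7]
opening: 0.0095
grasp_force: 39.1
```

Emit:
advance(
  moves=[
    {"trans": [0, -0.0015, 0.003], "finger_gap": 0.005},
    {"trans": [0, -0.003, 0.006], "finger_gap": 0.005},
    {"trans": [0, -0.0045, 0.0085], "finger_gap": 0.005},
    {"trans": [0, -0.006, 0.0115], "finger_gap": 0.005},
    {"trans": [0, -0.0075, 0.0145], "finger_gap": 0.005},
  ],
)

```text
time: 16.38
ee_pos: [0.4438, -0.1626, 0.14]
tcp_rot: [-179.9, 0.0, 79.3]
wrist_force: [-3.4, -2.4, -3.8]
opening: 0.0094
grasp_force: 39.1
```

Emit:
advance(
  moves=[
    {"trans": [0, -0.0015, 0.003], "finger_gap": 0.005},
    {"trans": [0, -0.0025, 0.006], "finger_gap": 0.005},
    {"trans": [0, -0.004, 0.009], "finger_gap": 0.005},
    {"trans": [0, -0.005, 0.012], "finger_gap": 0.005},
    {"trans": [0, -0.006, 0.0155], "finger_gap": 0.005},
  ],
)

```text
time: 16.8
ee_pos: [0.4382, -0.1614, 0.1248]
tcp_rot: [-180.0, 0.0, 79.3]
wrist_force: [-6.0, -3.3, -3.7]
opening: 0.0093
grasp_force: 39.2
```

Emit:
advance(
  moves=[
    {"trans": [0, -0.0005, 0.002], "finger_gap": 0.005},
    {"trans": [0, -0.001, 0.004], "finger_gap": 0.005},
    {"trans": [0, -0.0015, 0.006], "finger_gap": 0.005},
    {"trans": [0, -0.002, 0.008], "finger_gap": 0.005},
    {"trans": [0, -0.0025, 0.0095], "finger_gap": 0.005},
  ],
)

```text
time: 17.22
ee_pos: [0.4354, -0.1608, 0.1151]
tcp_rot: [-179.9, 0.0, 79.3]
wrist_force: [-6.9, -2.7, -3.7]
opening: 0.009
grasp_force: 39.2
```

Emit:
advance(
  moves=[
    {"trans": [0, 0, 0.0015], "finger_gap": 0.005},
    {"trans": [0, -0.0005, 0.0025], "finger_gap": 0.005},
    {"trans": [0, -0.0005, 0.0035], "finger_gap": 0.005},
    {"trans": [0, -0.001, 0.0045], "finger_gap": 0.005},
    {"trans": [0, -0.001, 0.0045], "finger_gap": 0.005},
  ],
)

```text
time: 17.63
ee_pos: [0.4343, -0.1606, 0.1105]
tcp_rot: [-179.9, 0.0, 79.3]
wrist_force: [-5.9, -2.5, -3.7]
opening: 0.0093
grasp_force: 39.2
```

Still a −3.7 N pull, so the lid isn't seated yet. Continuing in fine steps until the force reverses.

Emit:
advance(
  moves=[
    {"trans": [0, 0, 0.0005], "finger_gap": 0.005},
    {"trans": [0, 0, 0.001], "finger_gap": 0.005},
    {"trans": [0, 0, 0.0015], "finger_gap": 0.005},
    {"trans": [0, 0, 0.002], "finger_gap": 0.005},
    {"trans": [0, 0, 0.002], "finger_gap": 0.005},
  ],
)

```text
time: 18.05
ee_pos: [0.4343, -0.1606, 0.1099]
tcp_rot: [-179.9, 0.0, 79.3]
wrist_force: [-11.7, -2.8, 7.5]
opening: 0.0093
grasp_force: 40.2
```

Emit:
advance(
  moves=[
    {"trans": [0, 0, 0.0005], "finger_gap": 0.005},
    {"trans": [0, 0, 0.001], "finger_gap": 0.005},
    {"trans": [0, 0, 0.0015], "finger_gap": 0.005},
    {"trans": [0, 0, 0.002], "finger_gap": 0.005},
    {"trans": [0, 0, 0.002], "finger_gap": 0.005},
  ],
)

```text
time: 18.47
ee_pos: [0.4344, -0.1606, 0.1096]
tcp_rot: [180.0, 0.0, 79.3]
wrist_force: [-17.6, 0.9, 22.0]
opening: 0.009
grasp_force: 41.8
```

Emit:
advance(
  moves=[
    {"trans": [0, 0, -0.001], "finger_gap": 0.005},
    {"trans": [0, 0, -0.0015], "finger_gap": 0.005},
    {"trans": [0, 0, -0.0015], "finger_gap": 0.005},
  ],
)

```text
time: 18.72
ee_pos: [0.4344, -0.1606, 0.1098]
tcp_rot: [-180.0, 0.0, 79.3]
wrist_force: [-13.6, 0.2, 11.2]
opening: 0.0092
grasp_force: 40.7
```

Emit:
advance(
  moves=[
    {"finger_gap": 0.015},
    {"finger_gap": 0.022},
    {"finger_gap": 0.028},
    {"finger_gap": 0.03},
    {"finger_gap": 0.03},
  ],
  grip_n=20,
)

```text
time: 19.13
ee_pos: [0.4355, -0.1606, 0.1088]
tcp_rot: [180.0, -0.0, 79.3]
wrist_force: [-0.7, 0.1, -0.4]
opening: 0.0298
grasp_force: 0.0
```

Emit:
advance(
  moves=[
    {"trans": [0, 0, -0.005], "finger_gap": 0.03},
    {"trans": [0, 0, -0.015], "finger_gap": 0.03},
    {"trans": [0, 0, -0.03], "finger_gap": 0.03},
    {"trans": [0, 0, -0.06], "finger_gap": 0.03},
    {"trans": [0, 0, -0.09], "finger_gap": 0.03},
  ],
)

```text
time: 19.55
ee_pos: [0.4347, -0.1605, 0.2]
tcp_rot: [-179.9, -0.0, 79.3]
wrist_force: [1.2, -1.2, 0.5]
opening: 0.0299
grasp_force: 0.0
```

Emit:
advance(
  moves=[
    {"trans": [0, -0.01, -0.03], "finger_gap": 0.03},
    {"trans": [0, -0.02, -0.06], "finger_gap": 0.03},
    {"trans": [0, -0.03, -0.09], "finger_gap": 0.03},
    {"trans": [0, -0.03, -0.09], "finger_gap": 0.03},
    {"trans": [0, -0.03, -0.09], "finger_gap": 0.03},
  ],
)

```text
time: 19.97
ee_pos: [0.4061, -0.1553, 0.2914]
tcp_rot: [179.7, 0.0, 79.3]
wrist_force: [-0.3, 0.7, -1.2]
opening: 0.0301
grasp_force: 0.0
```

Run:
```python
from h import *
a=imaging.camera("side")[110:235,230:400];b=imaging.camera("wrist")
a=cv2.resize(a,(640,470));b=b
cv2.imwrite("pics/s7.png",a);cv2.imwrite("pics/w7.png",b)
k=np.vstack([cv2.resize(a,(480,300)),cv2.resize(b,(480,300))]);cv2.imwrite("pics/end.png",k)
```

```text
(no output)
```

View pics/end.png

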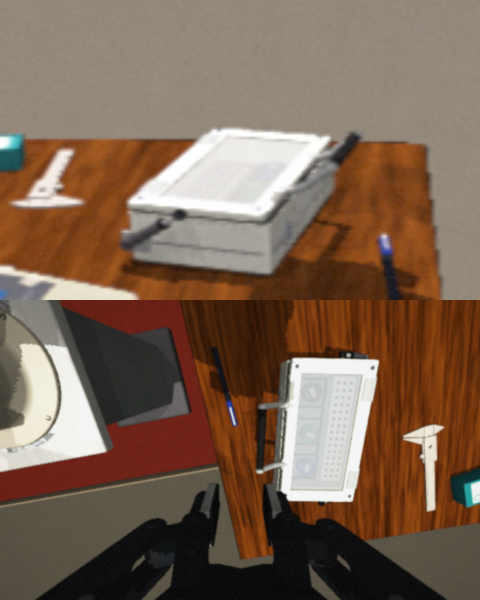

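The lid is fully shut, the mounts show through the window in their pockets, and the gripper is clear.

```bash
python3 -c "
from workcell import bot, imaging
print(bot.job_done())"
```

```text
the job is handed in; nothing more can be done
None
```

The green mount is in the middle pocket, the lid was eased shut without snapping, and I handed the job in at about 20 s; no verdict was returned.

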